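# Seat a round sample cell in a three-point nest

## Robot

A 6-joint arm with a two-finger parallel gripper is mounted at the origin on the work surface. World frame = base frame: x ahead of the robot, y to its left, z up, the work surface at z = 0. Lengths are in m, angles in rad, forces in N, time in s.
With the tool pointing down it reaches from about 0.25 to 0.85 m from the base axis. Payload 12.5 kg.
Tool frame: the origin (TCP) lies midway between the tips of the shut fingers; the grasp point (between the pads) lies 19 mm behind it; x points along the fingers, y is the direction in which the jaws open and shut, and the axes are right-handed (so a half turn about x gives the same grasp; the last joint's range is limited). The gripper opens to 93 mm and grips with 3 to 60 N. Pads are 15 mm wide; open, the fingers measure 128 mm over their backs; the gripper's body (75 mm by 188 mm) begins 65 mm behind the grasp point.
Start: joints at [-1.253, 0.351, 1.652, -0, 1.139, -0.085], TCP at [0.216, -0.506, 0.219] pointing down, gripper open.
Joint ranges: [-2.75, 2.75], [-0.79, 2.1], [0.01, 2.65], [-1.57, 4.71], [0.07, 3.14], [-2.87, 2.87]. Speed limits (rad/s): [2.22, 2.22, 2.79, 3.14, 3.14, 3.14].

## Interface

Orientations are given as a unit quaternion [x, y, z, w].
In Python, from plant import read_state, snapshot, get_calibration, job_done gives the robot as it stands. The module is installed in compiled form; this text tells all that it offers.
- The arm moves only by the tool carry_out, never from a script. Its argument "increments" is a list that holds one entry, the list of rows, each a list of 7 numbers: the turn, a rotation vector about the world's x, y, z in rad, then the shift along the world's x, y, z in cm, then the opening, from -1 (shut) to 1 (fully open). In form: [[[wx, wy, wz, tx, ty, tz, hand], ...]]. A call has 1 to 5 rows; each row is the pose to reach, as a shift and turn from the pose commanded when the call began; what a row does not reach only later rows make up. A row lasts 1/10 s, in which the tool goes at most 50 mm and 8.59 degrees, less where a joint would pass 70% of its speed; a pose out of reach is approached as far as the arm can. A call with a gripper value outside its range is refused whole. The fingers move at their own pace and stop on an object; "grip_force" is the grip in N (left out, the last holds). Time passes only in rows, so rows that repeat a pose let the fingers close. It gives the time, the measured TCP pose, the force and the opening at its end, in the units of the state.
- read_state(): the state, without advancing time (a new reading comes with each control period).
- snapshot(name): name is "side" or "top"; returns the picture (400x640x3 uint8, red, green, blue); there is no depth.
- get_calibration(name): a dict with "intrinsics" (3x3 intrinsics, pixels), "k1" (the pictures are not rectified: a ray, as slopes to the right and down, at radius r is drawn at 1 + k1 r^2 times it, then the intrinsics apply), "xyz" and "orientation" of the camera in the world. Camera axes: x right, y up, looking along -z (the intrinsics and any distortion apply to the point x, -y, -z); pixel columns grow to the right and rows downward; lengths in m; the calibration is good to about 2 mm. A picture is of the moment at which its call begins. get_calibration takes no time and is no camera call.
- job_done(): hands the job in, once; it reports no verdict.
The state is a dict: "t": time; "joints": joint angles; "dq": joint speeds; "joint_torque": joint torques, N m; "ee_pos": TCP position; "tcp_rot": TCP orientation; "ft_force": force on the tool from outside, world axes, zero at the start; "torque": the same for the moment, N m; "gripper_width": finger opening in m.
Only numpy, scipy, OpenCV 4.12 (cv2) and the standard library are available. Lean on these libraries where they do the work, as an engineer would, in place of code of your own. Each camera call takes 0.05 s, during which the arm holds its last target. There are 200 camera calls.

## Task

Pick up the tall round steel sample cell, stand it on the nest's plate and nudge it gently into the corner until it bears on both stop screws at once, with the clamp still drawn back. Let go, then push the clamp slide forward until its sprung nose presses on the cell and holds it firmly against both screws, and leave it so. Never press on a screw with more than about 8 N, and do not disturb the other things on the bench.

Things in the scene. Friction and masses are not known exactly. Their poses are not given: they have to be found in the camera images.
- cell: round sample cell: plain upright steel cylinder, diameter 46 mm, height 45 mm, 0.25 kg give or take a quarter, with a thin dark band near its top. Polished, slides easily. Starts standing on the bench. Origin: centre of its underside; z up.
- nest: flat aluminium plate screwed to the bench, top face 12 mm above it, polished. Origin: on the bench below the nominal centre of the seated cell. Its +x points level from the clamp towards the corner between the two stop screws, +y to the left of that. The plate runs from x = -155 to +80 mm, y = -75 to +75 mm. Both stops and the clamp are mounted on it.
- stop_left: dark bracket (16 x 24 mm, 28 mm tall above the plate) holding the left stop screw. Origin as the nest's, turned +40 deg about z: own +x runs outward along the screw; block centre at x = 56 mm. Screw axis 16 mm above the plate; it ends in a flat 14 mm disc facing the cell, set by hand: its face lies anywhere from x = 18.5 to 27.5 mm (23 would just touch a cell on the origin), unmeasured; rigid.
- stop_right: the right bracket and stop screw, mirror image of the left: same origin, turned -40 deg about z, own +x outward along the screw, all sizes the same. Its screw has its own unmeasured setting: face anywhere from x = 18.5 to 27.5 mm along its axis; locked and rigid. More than 8 N on either screw spoils its setting; 3 N is plenty to seat the cell.
- clamp: grey block (34 x 36 mm, 34 mm tall) sliding on the plate along the nest's x axis; axes as the nest's. Origin: on the plate's top face under the block's centre; starts 103 to 117 mm behind the nest's origin, can slide forward to 47 mm behind. Takes about 7 N to move, stays where left. A round steel nose, 12 mm diameter, 16 mm above the plate, reaches 42 mm ahead of its centre.
- clamp_knob (a point): grip point of the clamp's knob: upright black bar, 14 mm (along nest x) by 20 mm (along nest y), from 34 to 62 mm above the plate; this point is on its centre line, 50 mm above the plate. The clamp's nose springs in by up to 8 mm: it starts to give at 2 N, takes 5.2 N fully in, then is rigid; pressed in about 4 mm it holds the cell well.
- blank: bystander: low steel disc, diameter 60 mm, 22 mm high, with a small stud in the middle of its top (34 mm high in all). Origin: centre of underside.
- jar: bystander: amber glass jar, diameter 48 mm, 60 mm high with its white cap. Origin: centre of underside.
- beaker: bystander: glass beaker, diameter 60 mm, 75 mm high. Origin: centre of underside.
- spanner: bystander: flat spanner 130 mm long lying to the right of the nest. Origin: its middle, underside.
Not all that is in view belongs to the job. What is shaped like the cell but blue, red or turquoise is not meant.

How it is judged:
On the way:
1. the cell stands on the plate and presses on both stop screws at once (over 0.4 N each, for 0.15 s) while the clamp does not touch it (contact force between cell and stop_left above 0.4 N and contact force between cell and stop_right above 0.4 N and angle between cell's own z axis and vertical below 0.1 rad and z of cell in the frame of nest between 0.009 and 0.015 m and contact force between cell and clamp below 0.1 N), for 0.15 s.
At the end, for the whole second after the job is handed in: the cell stands upright (within 0.1 rad) on the nest's plate at rest, released, with the clamp's nose pressing on it with over 1.5 N and each of the two stop screws bearing on it with over 0.3 N (contact force between cell and clamp above 1.5 N and contact force between cell and stop_left above 0.3 N and contact force between cell and stop_right above 0.3 N and angle between cell's own z axis and vertical below 0.1 rad and z of cell in the frame of nest between 0.009 and 0.015 m and linear speed of cell below 0.01 m/s); the robot touches nothing.
It fails at once if the cell pressed on a stop screw with more than 9 N (contact force between cell and stop_left above 9 N or contact force between cell and stop_right above 9 N).
It fails at once if a bystander (blank, jar, beaker, spanner) moved by more than 25 mm (distance of any of blank, jar, beaker, spanner from where it was at the start of the episode above 0.025 m).
It also fails if it takes over 72 s, if anything falls off the work surface, if the arm or the gripper's body presses on something with over 40 N, if the wrist force passes 120 N, or if a joint passes its speed limit or range.

## Working session

There is one attempt and no reset: what is moved stays moved. The work goes in short steps, Python scripts to look and compute and a tool call to move; the robot and the scene stay as the last step left them, time stands still between calls to the robot, and variables do not carry over. Pictures are saved under pics/ and viewed, about 8 in all and at most 12, crops included, and the job is handed in when it is done.

Besides the shell and the picture viewer there is one more tool, called after "Request:" by a JSON object that holds its "fn" and its "kwargs". carry_out: Moves the arm, as the interface text tells. Its arguments: {"type":"object","properties":{"increments":{"type":"array"},"grip_force":{"type":"number"}},"required":["increments"]}

```bash
mkdir -p pics; cat > h.py <<'E'
import numpy as np, cv2
from scipy.spatial.transform import Rotation as R
from plant import read_state, snapshot, get_calibration, job_done
def snap(n,f):
    im=snapshot(n); cv2.imwrite('pics/'+f,im[:,:,::-1]); return im
def ray(n,u,v):
    c=get_calibration(n);K=np.array(c['intrinsics'])
    x=(u-K[0,2])/K[0,0];y=(v-K[1,2])/K[1,1];s=1.
    for _ in range(20): s=1+c['k1']*(x*x+y*y)/s**2
    d=R.from_quat(c['orientation']).apply([x/s,-y/s,-1]); return np.array(c['xyz']),d
def plane(n,u,v,z):
    o,d=ray(n,u,v); return o+d*(z-o[2])/d[2]
def proj(n,p):
    c=get_calibration(n);K=np.array(c['intrinsics'])
    q=R.from_quat(c['orientation']).inv().apply(np.array(p)-c['xyz'])
    x,y=q[0]/-q[2],-q[1]/-q[2];s=1+c['k1']*(x*x+y*y)
    return np.array([K[0,0]*x*s+K[0,2],K[1,1]*y*s+K[1,2]])
E
python3 - <<'E'
from h import *
for n in('top','side'):
    snap(n,n+'0.png');print(n,get_calibration(n))
print(read_state())
E
```

```text
top {'intrinsics': array([[455.10016588,   0.        , 316.74009335],
       [  0.        , 455.10016588, 205.83171268],
       [  0.        ,   0.        ,   1.        ]]), 'k1': -0.11978300239106397, 'xyz': array([0.4811552 , 0.06522804, 1.3373141 ]), 'orientation': array([ 0.02262162, -0.01940158, -0.70635868,  0.70722645])}
side {'intrinsics': array([[414.94356906,   0.        , 321.63280303],
       [  0.        , 414.94356906, 203.77434852],
       [  0.        ,   0.        ,   1.        ]]), 'k1': -0.026642552494534347, 'xyz': array([0.32354366, 0.68150697, 0.81402031]), 'orientation': array([-0.05902336,  0.34725857,  0.91909271, -0.17662478])}
{'t': 0.1, 'joints': array([-1.25259673e+00,  3.51190063e-01,  1.65233804e+00, -1.36036250e-05,
        1.13908445e+00, -8.46226941e-02]), 'dq': array([ 1.65828668e-03, -1.82731828e-03, -2.04380704e-03, -3.05281133e-04,
       -7.12942434e-05,  4.06983327e-04]), 'joint_torque': array([ 5.02606636e-04, -4.98026848e+01, -2.85703933e+01,  6.99910149e-02,
        2.39014108e-02, -3.93855112e-05]), 'ee_pos': array([ 0.21552464, -0.50569032,  0.21815942]), 'tcp_rot': array([-0.69276595, -0.14181781,  0.69285866, -0.14110256]), 'ft_force': array([0.35619438, 0.4064221 , 0.16766842]), 'torque': array([-0.02152187, -0.00324766,  0.00424288]), 'gripper_width': 0.09269378302157628}
```

View pics/top0.png

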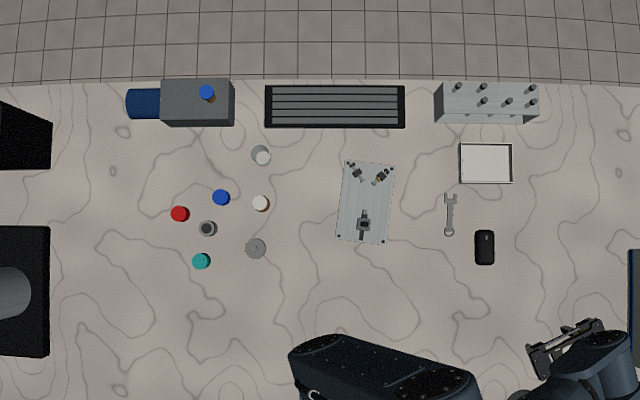

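View pics/side0.png

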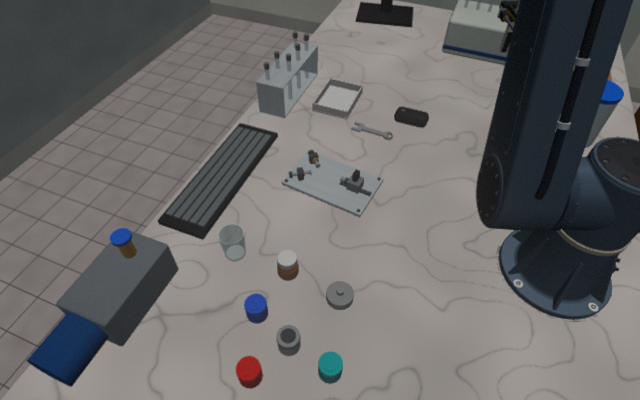

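The cell is at top (208,228) and side (288,338). The nest is around top (365,203), with the stops on the far side (+x world) and the clamp near (363,222). The blank is at top (255,248) and the jar at (260,203). Next I'll zoom in.

```bash
python3 - <<'E'
from h import *
t=cv2.imread('pics/top0.png');s=cv2.imread('pics/side0.png')
a=cv2.resize(t[150:250,325:405],None,fx=5,fy=5,interpolation=cv2.INTER_CUBIC)
b=cv2.resize(s[140:220,275:390],(400,278),interpolation=cv2.INTER_CUBIC)
c=cv2.resize(t[210:245,185:235],(200,140),interpolation=cv2.INTER_CUBIC)
d=cv2.resize(s[318:358,265:315],(200,160),interpolation=cv2.INTER_CUBIC)
o=np.zeros((500,800,3),np.uint8);o[:500,:400]=a;o[:278,400:]=b;o[290:430,400:600]=c;o[290:450,600:]=d
cv2.imwrite('pics/z0.png',o)
E
```

```text
(no output)
```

View pics/z0.png

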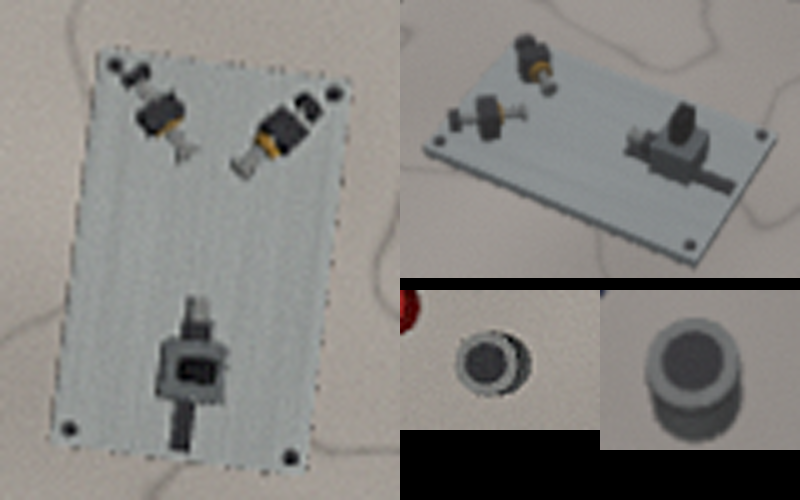

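```bash
cat > nest.py <<'E'
from h import *
def nest(n,im_bgr,roi):
    x0,y0,x1,y1=roi;c=im_bgr[y0:y1,x0:x1].astype(int)
    m=((c[:,:,0]-c[:,:,2])>3).astype(np.uint8)  # bluish
    m=cv2.morphologyEx(m,cv2.MORPH_CLOSE,np.ones((15,15)));m=cv2.morphologyEx(m,cv2.MORPH_OPEN,np.ones((5,5)))
    k=max(cv2.findContours(m,cv2.RETR_EXTERNAL,cv2.CHAIN_APPROX_NONE)[0],key=cv2.contourArea)[:,0]+[x0,y0]
    P=np.array([plane(n,u,v,.012)[:2] for u,v in k],np.float32)
    return cv2.minAreaRect(P*1000)
E
python3 - <<'E'
from nest import *
t=cv2.imread('pics/top0.png');s=cv2.imread('pics/side0.png')
print(t[200,350],t[200,320],s[180,310],s[210,300])
print(nest('top',t,(320,145,410,260)));print(nest('side',s,(270,135,395,225)))
tc=[(98,48),(352,77),(305,473),(52,437)]
print('corners',[(plane('top',325+(u-2)/5,150+(v-2)/5,.012)*1000).round(1)[:2] for u,v in tc])
for z in(.045,):
  print('cell',plane('top',206.9,228.1,z),plane('side',288.0,336.0,z))
for nm,u,v,z,us,vs in [('clampblk',363.4,223.9,.046,0,0)]: print(nm,plane('top',u,v,z))
print('knob top',plane('top',325+198/5,150+371/5,.074))
print('blank',plane('top',255,246.5,.022),plane('side',340,295,.022));print('jar',plane('top',260.5,203,.06),plane('side',287,258,.06))
# cell by mask? silhouettes
g=cv2.cvtColor(t,cv2.COLOR_BGR2GRAY)[215:242,192:226];print(g[13])
E
```

```text
[156 157 154] [150 159 164] [144 142 138] [146 150 156]
((572.2962036132812, -70.5226821899414), (146.6749267578125, 230.03697204589844), 82.51087951660156)
((573.5112915039062, -65.02374267578125), (153.6164093017578, 233.7012939453125), 82.53961181640625)
corners [array([697.4,  -9.2]), array([ 680.7, -158.9]), array([ 448.3, -129.3]), array([469.3,  18.1])]
cell [0.49390003 0.38528855 0.045     ] [0.49603966 0.39008715 0.045     ]
clampblk [ 0.50676239 -0.06135549  0.046     ]
knob top [ 0.50537513 -0.06194715  0.074     ]
blank [0.44145351 0.24959975 0.022     ] [0.43617335 0.25704864 0.022     ]
jar [0.5649881  0.22967879 0.06      ] [0.56773983 0.23599036 0.06      ]
[148 154 151 150 149 151 140 115 118  67  46  48  46  50  50  55  49  49
  47  62 127 123  73  53  67  95 164 155 155 152 155 152 154 155]
```

```bash
python3 - <<'E'
from h import *
s=read_state();M=R.from_quat(s['tcp_rot']).as_matrix();print(M.round(3));j=M[:,1];print(np.degrees(np.arctan2(j[1],j[0])))
E
```

```text
[[-0.     0.392 -0.92 ]
 [ 0.001 -0.92  -0.392]
 [-1.    -0.001 -0.   ]]
-66.91965447533052
```

Request:
{"fn": "carry_out", "kwargs": {"increments": [[[0, 0, 0, 1.4, 4.4, 0, 0.5], [0, 0, 0, 2.8, 8.8, 0, 0.5], [0, 0, 0, 4.2, 13.2, 0, 0.5], [0, 0, 0, 5.6, 17.6, 0, 0.5], [0, 0, 0, 7, 22, 0, 0.5]]], "grip_force": 10}}

```text
t: 0.6
ee_pos: [0.2856, -0.2841, 0.2184]
tcp_rot: [-0.693, -0.141, 0.693, -0.141]
ft_force: [1.5, -0.7, 0.1]
gripper_width: 0.0699
```

Request:
{"fn": "carry_out", "kwargs": {"increments": [[[0, 0, 0, 1.4, 4.4, 0, 0.5], [0, 0, 0, 2.8, 8.8, 0, 0.5], [0, 0, 0, 4.2, 13.2, 0, 0.5], [0, 0, 0, 5.6, 17.6, 0, 0.5], [0, 0, 0, 7, 22, 0, 0.5]]]}}

```text
t: 1.1
ee_pos: [0.3557, -0.0641, 0.2187]
tcp_rot: [0.693, 0.141, -0.693, 0.141]
ft_force: [1.6, -0.1, 0.7]
gripper_width: 0.0696
```

Request:
{"fn": "carry_out", "kwargs": {"increments": [[[0, 0, 0, 1.4, 4.4, 0, 0.5], [0, 0, 0, 2.8, 8.8, 0, 0.5], [0, 0, 0, 4.2, 13.2, 0, 0.5], [0, 0, 0, 5.6, 17.6, 0, 0.5], [0, 0, 0, 7, 22, 0, 0.5]]]}}

```text
t: 1.6
ee_pos: [0.4257, 0.1561, 0.2186]
tcp_rot: [-0.693, -0.142, 0.693, -0.142]
ft_force: [0.9, -1.2, -0.6]
gripper_width: 0.0701
```

Request:
{"fn": "carry_out", "kwargs": {"increments": [[[0, 0, 0, 1.4, 4.4, 0, 0.5], [0, 0, 0, 2.8, 8.8, 0, 0.5], [0, 0, 0, 4.2, 13.2, 0, 0.5], [0, 0, 0, 5.6, 17.6, 0, 0.5], [0, 0, 0, 7, 22, 0, 0.5]]]}}

```text
t: 2.1
ee_pos: [0.4957, 0.3759, 0.2182]
tcp_rot: [-0.693, -0.141, 0.693, -0.142]
ft_force: [1.4, -0.6, -0.1]
gripper_width: 0.0696
```

Request:
{"fn": "carry_out", "kwargs": {"increments": [[[0, 0, 0, 0, 1.2, -4, 0.5], [0, 0, 0, 0, 1.2, -8, 0.5], [0, 0, 0, 0, 1.2, -12, 0.5], [0, 0, 0, 0, 1.2, -14, 0.5], [0, 0, 0, 0, 1.2, -14, 0.5]]]}}

```text
t: 2.6
ee_pos: [0.4939, 0.385, 0.0753]
tcp_rot: [-0.691, -0.141, 0.695, -0.142]
ft_force: [-0.1, 0.5, 0.7]
gripper_width: 0.0699
```

```bash
python3 - <<'E'
from h import *
a=snap('top','t1.png')[:,:,::-1];b=snap('side','s1.png')[:,:,::-1]
s=read_state();print(s['ee_pos'])
for n in('top','side'):print(n,proj(n,s['ee_pos']))
o=np.hstack([cv2.resize(a[180:270,160:250],(400,400),interpolation=cv2.INTER_CUBIC),cv2.resize(b[270:380,235:345],(400,400),interpolation=cv2.INTER_CUBIC)])
cv2.imwrite('pics/z1.png',o)
E
```

```text
[0.49585619 0.38617094 0.07918239]
top [203.60795817 227.26229203]
side [288.08941968 326.56481474]
```

View pics/z1.png

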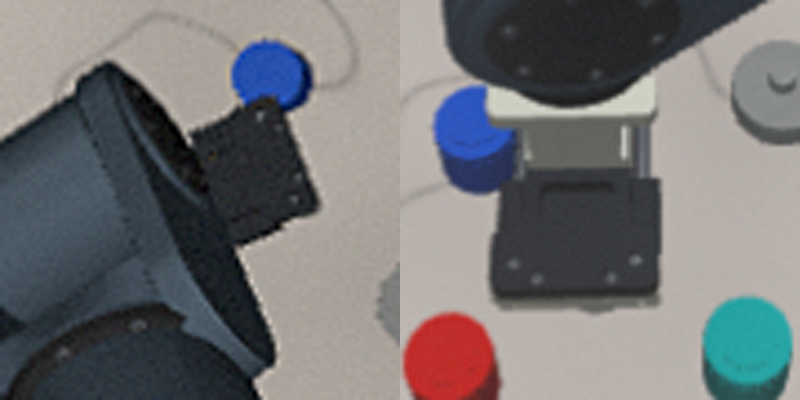

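The side crop shows the gripper body at about (288,335) covering the cell. The red, blue and teal decoys are clear of the jaws. The TCP is over the cell estimate, so I'll descend and grip.

Request:
{"fn": "carry_out", "kwargs": {"increments": [[[0, 0, 0, 0, 0.1, -2, 0.5], [0, 0, 0, 0, 0.1, -4, 0.5], [0, 0, 0, 0, 0.1, -5.7, 0.5], [0, 0, 0, 0, 0.1, -5.7, 0.5], [0, 0, 0, 0, 0.1, -5.7, 0.5]]]}}

```text
t: 3.2
ee_pos: [0.4961, 0.3873, 0.0225]
tcp_rot: [0.693, 0.142, -0.692, 0.141]
ft_force: [-0.8, -0.1, 1.0]
gripper_width: 0.07
```

Request:
{"fn": "carry_out", "kwargs": {"increments": [[[0, 0, 0, 0, 0, 0, 0], [0, 0, 0, 0, 0, 0, -0.3], [0, 0, 0, 0, 0, 0, -0.5], [0, 0, 0, 0, 0, 0, -0.5], [0, 0, 0, 0, 0, 0, -0.5]]]}}

```text
t: 3.7
ee_pos: [0.4958, 0.3873, 0.0221]
tcp_rot: [0.693, 0.142, -0.693, 0.141]
ft_force: [-1.4, -0.0, 4.0]
gripper_width: 0.0457
```

Request:
{"fn": "carry_out", "kwargs": {"increments": [[[0, 0, 0, 0, 0, 2, -0.5], [0, 0, 0, 0, 0, 5, -0.5], [0, 0, 0, 0, 0, 9, -0.5], [0, 0, 0, 0, 0, 13, -0.5], [0, 0, 0, 0, 0, 14, -0.5]]], "grip_force": 20}}

```text
t: 4.2
ee_pos: [0.4969, 0.3879, 0.1657]
tcp_rot: [0.695, 0.142, -0.691, 0.141]
ft_force: [0.2, 0.4, -2.2]
gripper_width: 0.0455
```

Request:
{"fn": "carry_out", "kwargs": {"increments": [[[0, 0, -0.05, 0.5, -2.5, 0, -0.5], [0, 0, -0.1, 1.3, -6.5, 0, -0.5], [0, 0, -0.15, 2.2, -11, 0, -0.5], [0, 0, -0.2, 3.2, -15.5, 0, -0.5], [0, 0, -0.26, 4.1, -20, 0, -0.5]]]}}

```text
t: 4.7
ee_pos: [0.536, 0.1852, 0.1601]
tcp_rot: [-0.705, -0.05, 0.706, -0.05]
ft_force: [1.0, 0.1, -1.9]
gripper_width: 0.0457
```

Request:
{"fn": "carry_out", "kwargs": {"increments": [[[0, 0, -0.05, 0.9, -4.5, 0, -0.5], [0, 0, -0.1, 1.9, -9, 0, -0.5], [0, 0, -0.15, 2.8, -13.5, 0, -0.5], [0, 0, -0.2, 3.8, -18, 0, -0.5], [0, 0, -0.27, 4.5, -22, 0, -0.5]]]}}

```text
t: 5.2
ee_pos: [0.5812, -0.0352, 0.1601]
tcp_rot: [-0.705, 0.046, 0.706, 0.046]
ft_force: [0.5, -1.2, -3.2]
gripper_width: 0.0456
```

Request:
{"fn": "carry_out", "kwargs": {"increments": [[[0, 0, 0, 0.6, -2.5, 0, -0.5], [0, 0, 0, 0.9, -3.9, 0, -0.5], [0, 0, 0, 0.9, -3.9, -2, -0.5], [0, 0, 0, 0.9, -3.9, -4, -0.5], [0, 0, 0, 0.9, -3.9, -4, -0.5]]]}}

```text
t: 5.7
ee_pos: [0.5886, -0.071, 0.1184]
tcp_rot: [-0.704, 0.044, 0.708, 0.045]
ft_force: [0.0, 0.5, -3.1]
gripper_width: 0.0456
```

```bash
python3 - <<'E'
from h import *
a=snap('top','t2.png')[:,:,::-1];b=snap('side','s2.png')[:,:,::-1]
s=read_state();print(s['ee_pos'],s['gripper_width'],s['ft_force']);M=R.from_quat(s['tcp_rot']).as_matrix();j=M[:,1];print(np.degrees(np.arctan2(j[1],j[0])))
for n in('top','side'):print(n,proj(n,s['ee_pos']))
o=np.hstack([cv2.resize(a[150:250,315:415],(400,400),interpolation=cv2.INTER_CUBIC),cv2.resize(b[110:220,275:385],(400,400),interpolation=cv2.INTER_CUBIC)])
cv2.imwrite('pics/z2.png',o)
E
```

```text
[ 0.59037019 -0.07136235  0.12136593] 0.045516418143326055 [-0.00306016 -0.11337091 -2.35280084]
-97.24374288655471
top [369.71891519 192.1842899 ]
side [328.42763036 146.97664586]
```

View pics/z2.png

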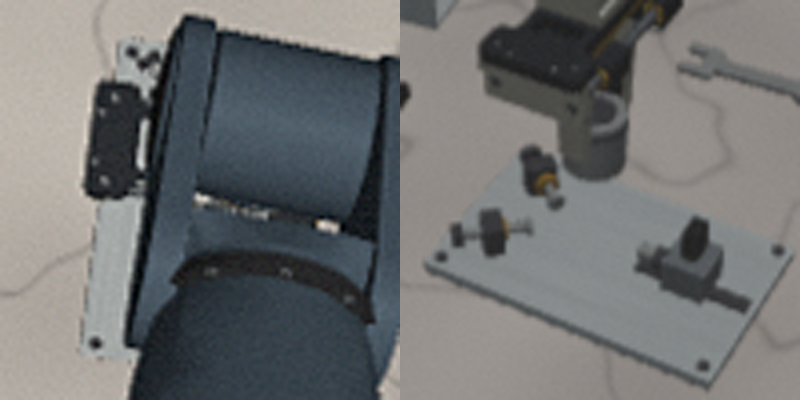

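The cell hangs in the jaws (side crop cylinder x 556–630, underside at about y 181). The nest, stops and clamp are clear in the same crop. I'll compare the cell's known position with the side camera to get the camera bias.

```bash
python3 - <<'E'
from h import *
e=read_state()['ee_pos'];zb=e[2]-.0221
f=lambda x,y:(275+(x-400)*.275-.36,110+y*.275-.36)
# side silhouette edges and lowest point of the cell's underside rim, predicted from ee
th=np.linspace(0,6.283,73)
P=np.array([proj('side',[e[0]+.023*np.cos(t),e[1]+.023*np.sin(t),zb]) for t in th])
print('pred u range',P[:,0].min(),P[:,0].max(),'v max',P[:,1].max())
print('seen',f(556,0)[0],f(630,0)[0],f(0,181)[1])
b=cv2.imread('pics/s2.png');g=cv2.cvtColor(b,cv2.COLOR_BGR2GRAY)
print(g[150,312:345]);print(g[145:170,328])
for nm,p,z in [('leftdisc',(530,226),.028),('rightdisc',(555,201),.028),('knobtop',(697,219),.074),('nose',(643,256),.028)]:
    print(nm,(plane('side',*f(*p),z)*1000).round(1))
for nm,p,z in [('rdisc',(244,167),.028),('ldisc',(185,151),.028),('nosetip',(200,299),.028),('knob',(199,371),.074)]:
    print('top',nm,(plane('top',325+(p[0]-2)/5,150+(p[1]-2)/5,z)*1000).round(1))
E
```

```text
pred u range 319.2377309742518 337.164459514253 v max 159.64175702303805
seen 317.53999999999996 337.89 159.415
[ 85 110 140 144 144 143 114  78  73  73  75  75  74  72  70  66  63  63
  66  62  62  60  58  57  65 115 142 144 145 146 144 144 147]
[101  90  71  53  55  63  67  65  68  67  67  65  64  65  80 123 136 136
 136 135 137 137 137 137 136]
leftdisc [635.4 -59.5  28. ]
rightdisc [628.2 -91.5  28. ]
knobtop [511.  -67.2  74. ]
nose [547.1 -61.9  28. ]
top rdisc [625.5 -92.7  28. ]
top ldisc [634.7 -58.5  28. ]
top nosetip [548.9 -66.8  28. ]
top knob [506.5 -61.4  74. ]
```

The side camera agrees with the TCP to within about 1 mm, so I'll lower to just above the plate.

Request:
{"fn": "carry_out", "kwargs": {"increments": [[[0, 0, 0, 0, 0, -2.5, -0.5], [0, 0, 0, 0, 0, -5, -0.5], [0, 0, 0, 0, 0, -7, -0.5], [0, 0, 0, 0, 0, -8.3, -0.5], [0, 0, 0, 0, 0, -8.5, -0.5]]]}}

```text
t: 6.3
ee_pos: [0.5903, -0.0716, 0.036]
tcp_rot: [-0.705, 0.045, 0.706, 0.045]
ft_force: [0.4, 0.6, -2.3]
gripper_width: 0.0453
```

```bash
cat >> h.py <<'E'
def ft(k=6):
    F=[]
    for _ in range(k): snapshot('side');s=read_state();F.append(np.r_[s['ft_force'],s['torque']])
    F=np.array(F); a=np.radians(-7.4)
    m=F.mean(0); n=[np.cos(a)*m[0]+np.sin(a)*m[1],-np.sin(a)*m[0]+np.cos(a)*m[1]]
    print('t',s['t'].round(2) if hasattr(s['t'],'round') else s['t'],'ee',(s['ee_pos']*1000).round(2),'w',round(s['gripper_width']*1000,2))
    print('F',m.round(2),'sd',F.std(0).round(2)[:3],'nest xy',np.round(n,2)); return n,s
E
python3 -c "
from h import *
ft()"
```

```text
t 6.6 ee [591.24 -72.05  37.69] w 45.91
F [-0.21  0.1  -2.54  0.01  0.01 -0.  ] sd [0.4  0.39 0.29] nest xy [-0.22  0.08]
```

Request:
{"fn": "carry_out", "kwargs": {"increments": [[[0, 0, 0, 0, 0, -0.05, -0.5], [0, 0, 0, 0, 0, -0.1, -0.5], [0, 0, 0, 0, 0, -0.15, -0.5], [0, 0, 0, 0, 0, -0.2, -0.5], [0, 0, 0, 0, 0, -0.2, -0.5]]]}}

```text
t: 7.1
ee_pos: [0.5906, -0.072, 0.0345]
tcp_rot: [-0.706, 0.045, 0.706, 0.045]
ft_force: [-0.1, -0.5, -2.7]
gripper_width: 0.0456
```

```bash
python3 -c "
from h import *
ft()"
```

```text
t 7.4 ee [590.64 -71.97  34.65] w 45.51
F [ 0.11  0.27 -2.66  0.05  0.01 -0.01] sd [0.41 0.42 0.47] nest xy [0.07 0.28]
```

Request:
{"fn": "carry_out", "kwargs": {"increments": [[[0, 0, 0, 0, 0, -0.04, -0.5], [0, 0, 0, 0, 0, -0.08, -0.5], [0, 0, 0, 0, 0, -0.08, -0.5]]]}}

```text
t: 7.7
ee_pos: [0.5908, -0.072, 0.0341]
tcp_rot: [0.706, -0.045, -0.706, -0.045]
ft_force: [-0.8, 0.8, 1.5]
gripper_width: 0.0458
```

```bash
python3 -c "
from h import *
ft(5)"
```

```text
t 7.95 ee [590.83 -71.99  34.14] w 45.38
F [-0.88  0.14  3.02  0.09  0.17  0.01] sd [0.23 0.32 0.69] nest xy [-0.89  0.03]
```

Request:
{"fn": "carry_out", "kwargs": {"increments": [[[0, 0, 0, 0, 0, 0.02, 0.15], [0, 0, 0, 0, 0, 0.02, 0.15], [0, 0, 0, 0, 0, 0.02, 0.15], [0, 0, 0, 0, 0, 0.02, -0.2], [0, 0, 0, 0, 0, 0.02, -0.2]]], "grip_force": 4}}

```text
t: 8.45
ee_pos: [0.5906, -0.072, 0.0339]
tcp_rot: [-0.706, 0.045, 0.706, 0.045]
ft_force: [0.3, 0.0, 0.4]
gripper_width: 0.0462
```

Request:
{"fn": "carry_out", "kwargs": {"increments": [[[0, 0, 0, 0, 0, 0, -0.2], [0, 0, 0, 0, 0, 0, -0.2]]]}}

```text
t: 8.65
ee_pos: [0.5906, -0.072, 0.0339]
tcp_rot: [-0.706, 0.045, 0.706, 0.045]
ft_force: [0.1, -0.6, -0.4]
gripper_width: 0.0458
```

```bash
python3 -c "
from h import *
ft(6)"
```

```text
t 8.95 ee [590.54 -71.96  33.93] w 45.85
F [ 0.34 -0.34 -1.72  0.03 -0.05  0.01] sd [0.4  0.35 0.39] nest xy [ 0.38 -0.3 ]
```

Request:
{"fn": "carry_out", "kwargs": {"increments": [[[0, 0, 0, 0.15, -0.02, 0, -0.2], [0, 0, 0, 0.3, -0.04, 0, -0.2], [0, 0, 0, 0.45, -0.06, 0, -0.2], [0, 0, 0, 0.6, -0.08, 0, -0.2], [0, 0, 0, 0.7, -0.09, 0, -0.2]]], "grip_force": 3}}

```text
t: 9.45
ee_pos: [0.5977, -0.0729, 0.034]
tcp_rot: [-0.706, 0.045, 0.706, 0.045]
ft_force: [0.5, -0.7, -2.5]
gripper_width: 0.0455
```

```bash
python3 -c "
from h import *
ft(5)"
```

```text
t 9.7 ee [597.54 -72.86  33.99] w 45.54
F [-0.05 -0.44 -2.18  0.07 -0.01  0.02] sd [0.2  0.23 0.51] nest xy [ 0.01 -0.45]
```

Request:
{"fn": "carry_out", "kwargs": {"increments": [[[0, 0, 0, 0.05, -0.01, -0.02, -0.2], [0, 0, 0, 0.1, -0.01, -0.02, -0.2], [0, 0, 0, 0.15, -0.02, -0.02, -0.2], [0, 0, 0, 0.2, -0.03, -0.02, -0.2], [0, 0, 0, 0.2, -0.03, -0.02, -0.2]]]}}

```text
t: 10.2
ee_pos: [0.5998, -0.0732, 0.034]
tcp_rot: [0.706, -0.045, -0.706, -0.045]
ft_force: [-0.5, 0.1, -0.2]
gripper_width: 0.0458
```

```bash
python3 - <<'E'
from h import *
ft(4)
b=cv2.imwrite('pics/s3.png',cv2.resize(snapshot('side')[100:200,275:385,::-1],(770,700)[::1] if 0 else (660,600),interpolation=cv2.INTER_CUBIC))
E
```

```text
t 10.4 ee [599.8  -73.21  33.95] w 45.54
F [-0.03 -0.16 -0.45  0.05 -0.05 -0.01] sd [0.77 0.81 0.24] nest xy [-0.01 -0.16]
```

View pics/s3.png

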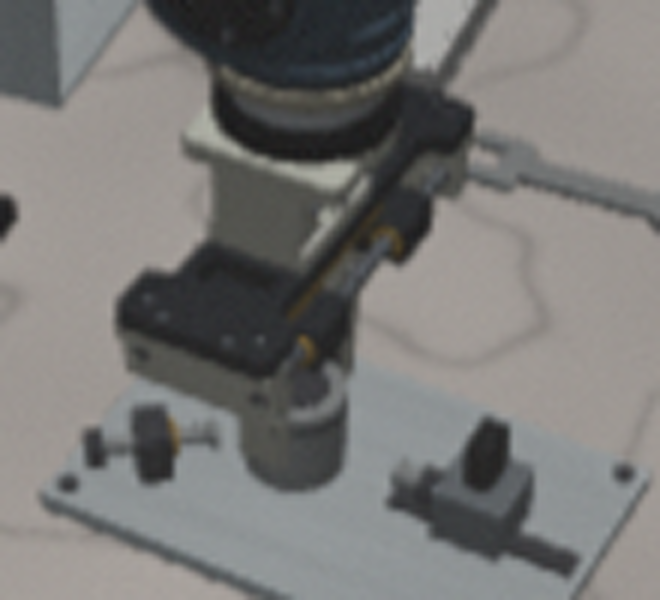

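The cell stands on the plate, with the left disc at crop (212,432) and about 8 mm of gap to the cell's edge at 243. The clamp is clear. I'll advance in small steps.

Request:
{"fn": "carry_out", "kwargs": {"increments": [[[0, 0, 0, 0.05, -0.01, 0, -0.2], [0, 0, 0, 0.1, -0.01, 0, -0.2], [0, 0, 0, 0.15, -0.02, 0, -0.2], [0, 0, 0, 0.2, -0.03, 0, -0.2], [0, 0, 0, 0.2, -0.03, 0, -0.2]]]}}

```text
t: 10.95
ee_pos: [0.6017, -0.0735, 0.0339]
tcp_rot: [0.706, -0.045, -0.706, -0.045]
ft_force: [-0.4, 0.6, 1.8]
gripper_width: 0.0462
```

Request:
{"fn": "carry_out", "kwargs": {"increments": [[[0, 0, 0, 0.05, -0.01, 0, -0.2], [0, 0, 0, 0.1, -0.01, 0, -0.2], [0, 0, 0, 0.15, -0.02, 0, -0.2], [0, 0, 0, 0.15, -0.02, 0, -0.2]]]}}

```text
t: 11.35
ee_pos: [0.6032, -0.0737, 0.0339]
tcp_rot: [0.706, -0.045, -0.706, -0.045]
ft_force: [-0.9, 0.5, 2.9]
gripper_width: 0.046
```

```bash
python3 -c "
from h import *
ft(5)"
```

```text
t 11.6 ee [603.22 -73.66  33.86] w 46.13
F [-0.42  0.18  2.68  0.06  0.09 -0.02] sd [0.49 0.38 0.4 ] nest xy [-0.44  0.13]
```

Request:
{"fn": "carry_out", "kwargs": {"increments": [[[0, 0, 0, 0.03, 0, 0.02, -0.2], [0, 0, 0, 0.06, -0.01, 0.02, -0.2], [0, 0, 0, 0.09, -0.01, 0.02, -0.2], [0, 0, 0, 0.12, -0.02, 0.02, -0.2], [0, 0, 0, 0.15, -0.02, 0.02, -0.2]]]}}

```text
t: 12.1
ee_pos: [0.6045, -0.0739, 0.0339]
tcp_rot: [-0.706, 0.045, 0.706, 0.045]
ft_force: [-1.3, -0.1, -0.4]
gripper_width: 0.0458
```

```bash
python3 -c "
from h import *
ft(4)"
```

```text
t 12.3 ee [604.58 -73.83  33.89] w 45.71
F [-0.25 -0.02 -1.19  0.04  0.04 -0.  ] sd [0.32 0.33 0.29] nest xy [-0.24 -0.05]
```

Request:
{"fn": "carry_out", "kwargs": {"increments": [[[0, 0, 0, 0.03, 0, 0, -0.2], [0, 0, 0, 0.06, -0.01, 0, -0.2], [0, 0, 0, 0.09, -0.01, 0, -0.2], [0, 0, 0, 0.12, -0.02, 0, -0.2], [0, 0, 0, 0.15, -0.02, 0, -0.2]]]}}

```text
t: 12.8
ee_pos: [0.6059, -0.074, 0.0339]
tcp_rot: [-0.705, 0.045, 0.706, 0.045]
ft_force: [-1.6, 0.1, -1.7]
gripper_width: 0.0459
```

```bash
python3 -c "
from h import *
ft(4)"
```

```text
t 13.0 ee [605.97 -73.98  33.95] w 45.71
F [-0.9   0.46 -2.12  0.18  0.21 -0.01] sd [0.21 0.55 0.23] nest xy [-0.95  0.34]
```

Request:
{"fn": "carry_out", "kwargs": {"increments": [[[0, 0, 0, 0.02, 0, 0, -0.2], [0, 0, 0, 0.04, -0.01, 0, -0.2], [0, 0, 0, 0.05, -0.01, 0, -0.2]]]}}

```text
t: 13.3
ee_pos: [0.6066, -0.0739, 0.0341]
tcp_rot: [-0.706, 0.045, 0.706, 0.045]
ft_force: [-2.1, 3.2, -0.6]
gripper_width: 0.0459
```

```bash
python3 -c "
from h import *
ft(5)"
```

```text
t 13.55 ee [606.61 -73.98  34.05] w 45.76
F [-2.01  4.03 -0.24  0.7   0.35  0.03] sd [0.59 0.68 0.44] nest xy [-2.51  3.74]
```

Right screw found, at roughly 4.5 N. I'll back off slightly and slide along its face towards the left screw.

Request:
{"fn": "carry_out", "kwargs": {"increments": [[[0, 0, 0, -0.02, 0.02, 0, -0.2], [0, 0, 0, 0.01, 0.05, 0, -0.2], [0, 0, 0, 0.04, 0.08, 0, -0.2], [0, 0, 0, 0.07, 0.1, 0, -0.2], [0, 0, 0, 0.07, 0.1, 0, -0.2]]]}}

```text
t: 14.05
ee_pos: [0.6074, -0.0733, 0.034]
tcp_rot: [0.706, -0.045, -0.706, -0.045]
ft_force: [-1.8, 0.3, -1.0]
gripper_width: 0.0462
```

```bash
python3 -c "
from h import *
ft(4)"
```

```text
t 14.25 ee [607.41 -73.25  34.04] w 45.77
F [-1.63  0.92 -1.3   0.11  0.22  0.  ] sd [0.5  0.57 0.36] nest xy [-1.73  0.7 ]
```

Request:
{"fn": "carry_out", "kwargs": {"increments": [[[0, 0, 0, 0.03, 0.03, 0, -0.2], [0, 0, 0, 0.06, 0.06, 0, -0.2], [0, 0, 0, 0.09, 0.09, 0, -0.2], [0, 0, 0, 0.12, 0.12, 0, -0.2], [0, 0, 0, 0.15, 0.15, 0, -0.2]]]}}

```text
t: 14.75
ee_pos: [0.6089, -0.0717, 0.0341]
tcp_rot: [0.706, -0.045, -0.706, -0.045]
ft_force: [0.2, -0.0, -1.3]
gripper_width: 0.0459
```

```bash
python3 -c "
from h import *
ft(4)"
```

```text
t 14.95 ee [608.91 -71.64  34.08] w 46.21
F [-0.18  0.2  -2.34  0.03 -0.01  0.04] sd [0.29 0.58 0.38] nest xy [-0.21  0.17]
```

Request:
{"fn": "carry_out", "kwargs": {"increments": [[[0, 0, 0, 0.04, 0.03, -0.01, -0.2], [0, 0, 0, 0.08, 0.07, -0.01, -0.2], [0, 0, 0, 0.12, 0.1, -0.01, -0.2], [0, 0, 0, 0.15, 0.13, -0.01, -0.2], [0, 0, 0, 0.15, 0.13, -0.01, -0.2]]]}}

```text
t: 15.45
ee_pos: [0.6104, -0.0703, 0.034]
tcp_rot: [0.706, -0.045, -0.706, -0.045]
ft_force: [-0.0, -0.4, -0.9]
gripper_width: 0.0458
```

```bash
python3 -c "
from h import *
ft(4)"
```

```text
t 15.65 ee [610.45 -70.32  34.03] w 45.81
F [ 0.02  0.56 -0.68  0.07 -0.08  0.02] sd [0.54 0.77 0.45] nest xy [-0.05  0.56]
```

Request:
{"fn": "carry_out", "kwargs": {"increments": [[[0, 0, 0, 0.04, 0.03, 0, -0.2], [0, 0, 0, 0.08, 0.06, 0, -0.2], [0, 0, 0, 0.12, 0.1, 0, -0.2], [0, 0, 0, 0.16, 0.13, 0, -0.2], [0, 0, 0, 0.2, 0.16, 0, -0.2]]]}}

```text
t: 16.15
ee_pos: [0.612, -0.0691, 0.0339]
tcp_rot: [-0.705, 0.045, 0.706, 0.045]
ft_force: [-3.0, -3.9, 1.2]
gripper_width: 0.0459
```

```bash
python3 -c "
from h import *
ft(4)"
```

```text
t 16.35 ee [612.1  -69.11  33.89] w 46.21
F [-2.83 -4.19  1.63 -0.72  0.54 -0.04] sd [0.45 0.23 0.27] nest xy [-2.26 -4.52]
```

Left screw found. I'll ease back in y, then push gently in nest +x.

Request:
{"fn": "carry_out", "kwargs": {"increments": [[[0, 0, 0, -0.01, -0.05, 0, -0.2], [0, 0, 0, -0.01, -0.06, 0.01, -0.2], [0, 0, 0, -0.01, -0.06, 0.01, -0.2]]]}}

```text
t: 16.65
ee_pos: [0.6121, -0.0692, 0.0339]
tcp_rot: [-0.706, 0.045, 0.706, 0.045]
ft_force: [-1.4, -0.4, -0.3]
gripper_width: 0.0459
```

```bash
python3 -c "
from h import *
ft(4)"
```

```text
t 16.85 ee [612.11 -69.22  33.9 ] w 46.25
F [-2.1  -0.52 -0.51 -0.12  0.39 -0.01] sd [0.47 0.82 0.16] nest xy [-2.02 -0.78]
```

Request:
{"fn": "carry_out", "kwargs": {"increments": [[[0, 0, 0, 0.02, -0.03, 0, -0.2], [0, 0, 0, 0.03, -0.03, 0, -0.2], [0, 0, 0, 0.03, -0.03, 0, -0.2]]]}}

```text
t: 17.15
ee_pos: [0.6124, -0.0694, 0.0339]
tcp_rot: [-0.706, 0.045, 0.706, 0.045]
ft_force: [-2.8, 1.3, 0.3]
gripper_width: 0.046
```

```bash
python3 -c "
from h import *
ft(4)"
```

```text
t 17.35 ee [612.44 -69.47  33.98] w 45.92
F [-2.46  2.28 -0.5   0.41  0.47  0.02] sd [0.1  0.32 0.34] nest xy [-2.73  1.94]
```

Request:
{"fn": "carry_out", "kwargs": {"increments": [[[0, 0, 0, 0.02, 0.01, 0, -0.2], [0, 0, 0, 0.02, 0.02, 0, -0.2], [0, 0, 0, 0.02, 0.02, 0, -0.2]]]}}

```text
t: 17.65
ee_pos: [0.6127, -0.0695, 0.034]
tcp_rot: [0.706, -0.045, -0.706, -0.045]
ft_force: [-1.7, 1.4, -0.8]
gripper_width: 0.0457
```

```bash
python3 -c "
from h import *
ft(6)"
```

```text
t 17.95 ee [612.71 -69.49  34.  ] w 46.19
F [-2.12  1.04 -0.6   0.27  0.41  0.01] sd [0.2  0.41 0.77] nest xy [-2.23  0.76]
```

Request:
{"fn": "carry_out", "kwargs": {"increments": [[[0, 0, 0, 0.02, 0.01, 0, -0.2], [0, 0, 0, 0.04, 0.01, 0, -0.2], [0, 0, 0, 0.04, 0.01, 0, -0.2]]], "grip_force": 4.5}}

```text
t: 18.25
ee_pos: [0.6129, -0.0695, 0.034]
tcp_rot: [-0.706, 0.045, 0.706, 0.045]
ft_force: [-4.9, 0.5, 1.0]
gripper_width: 0.0459
```

```bash
python3 -c "
from h import *
ft(6)"
```

```text
t 18.55 ee [613.07 -69.47  34.06] w 45.8
F [-4.47 -0.64  0.2  -0.07  0.84 -0.01] sd [0.5  0.38 0.41] nest xy [-4.35 -1.21]
```

Both screws bear (estimated left 3.8 N, right 1.9 N, held for over 0.3 s). I'll release and lift.

Request:
{"fn": "carry_out", "kwargs": {"increments": [[[0, 0, 0, 0, 0, 0, 0.3], [0, 0, 0, 0, 0, 0, 0.3], [0, 0, 0, 0, 0, 0, 0.3], [0, 0, 0, 0, 0, 0.5, 0.3], [0, 0, 0, 0, 0, 3, 0.3]]]}}

```text
t: 19.05
ee_pos: [0.6118, -0.0691, 0.0625]
tcp_rot: [-0.704, 0.045, 0.707, 0.045]
ft_force: [-0.1, -1.0, 0.7]
gripper_width: 0.0602
```

Request:
{"fn": "carry_out", "kwargs": {"increments": [[[0, 0, 0, -2, 0.3, 4, 0.3], [0, 0, 0, -6, 0.8, 7, 0.3], [0, 0, 0, -10, 1.3, 10, 0.3], [0, 0, 0, -15, 1.9, 12, 0.3], [0, 0, 0, -18, 2.3, 12, 0.3]]]}}

```text
t: 19.55
ee_pos: [0.432, -0.0462, 0.1864]
tcp_rot: [0.707, -0.045, -0.704, -0.045]
ft_force: [-0.2, 0.1, 0.4]
gripper_width: 0.0605
```

```bash
python3 - <<'E'
from h import *
ft(2)
a=snap('top','t4.png')[:,:,::-1];b=snap('side','s4.png')[:,:,::-1]
o=np.hstack([cv2.resize(a[150:250,325:405],(400,500),interpolation=cv2.INTER_CUBIC),cv2.resize(b[130:230,275:355],(400,500),interpolation=cv2.INTER_CUBIC)])
cv2.imwrite('pics/z4.png',o)
E
```

```text
t 19.65 ee [430.23 -45.78 185.06] w 60.51
F [ 1.88  0.39  0.56  0.05 -0.01 -0.01] sd [0.5  0.21 0.12] nest xy [1.81 0.63]
```

View pics/z4.png

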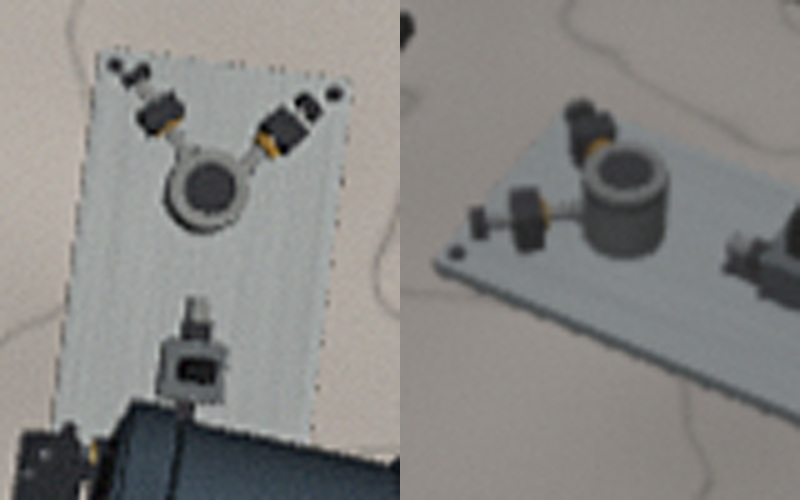

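The cell stands upright touching both discs: top-crop ring centre (208,188), side-crop (627,173). The knob is at top crop (197,370), with the nose tip at (197,298). I'll compute positions next.

```bash
python3 - <<'E'
from h import *
T=lambda u,v,z:(plane('top',325+(u-2)/5,150+(v-2)/5,z)*1000).round(1)[:2]
S=lambda u,v,z:(plane('side',275+(u-402)/5,130+(v-2)/5,z)*1000).round(1)[:2]
print('cell',T(208,188,.057),S(627,173,.057),'knob',T(197,370,.074),'nosetip',T(197,298,.034),S(741,236,.034))
b=cv2.imread('pics/s4.png');g=cv2.cvtColor(b,cv2.COLOR_BGR2GRAY)
m=(g[160:200,335:385]<60).astype(np.uint8);n,l,st,c=cv2.connectedComponentsWithStats(m)
for i in range(1,n):
  if st[i,4]>15: print('dark',st[i]+[335,160,0,0,0],c[i]+[335,160])
s0=cv2.imread('pics/side0.png');print('s0 knob top',S(0,0,.0)[0]*0,(plane('side',275+(684-400)*115/400,140+108*80/278,.074)*1000).round(1))
E
```

```text
cell [610.3 -68.7] [611.3 -68.3] knob [507.  -60.3] nosetip [549.2 -64.4] [546.1 -68.9]
dark [352 170   8  12  68] [355.54411765 175.83823529]
dark [340 179  31  16 149] [354.08724832 187.16107383]
s0 knob top 0.0 [508.9 -63.3  74. ]
```

Request:
{"fn": "carry_out", "kwargs": {"increments": [[[0, 0, 0, 4, -0.8, 0, 0.3], [0, 0, 0, 7.5, -1.5, -3, 0.3], [0, 0, 0, 7.5, -1.5, -7, 0.3], [0, 0, 0, 7.5, -1.5, -9.5, 0.3], [0, 0, 0, 7.5, -1.5, -9.5, 0.3]]]}}

```text
t: 20.25
ee_pos: [0.5072, -0.0611, 0.0857]
tcp_rot: [-0.704, 0.045, 0.708, 0.045]
ft_force: [-0.6, 1.0, 0.7]
gripper_width: 0.0605
```

```bash
python3 - <<'E'
from h import *
ft(4)
E
```

```text
t 20.45 ee [509.33 -61.6   90.46] w 60.25
F [-0.19 -0.43  0.7   0.05 -0.    0.  ] sd [0.21 0.21 0.46] nest xy [-0.13 -0.45]
```

Request:
{"fn": "carry_out", "kwargs": {"increments": [[[0, 0, 0, -0.1, 0, -2, 0.3], [0, 0, 0, -0.1, 0, -3.4, 0.3], [0, 0, 0, -0.1, 0, -3.9, 0.3], [0, 0, 0, -0.1, 0, -3.9, 0.3]]], "grip_force": 6}}

```text
t: 20.85
ee_pos: [0.5076, -0.0614, 0.0507]
tcp_rot: [0.706, -0.045, -0.705, -0.045]
ft_force: [0.8, 0.0, -0.6]
gripper_width: 0.0608
```

Request:
{"fn": "carry_out", "kwargs": {"increments": [[[0, 0, 0, 0, 0, 0, -0.3], [0, 0, 0, 0, 0, 0, -0.7], [0, 0, 0, 0, 0, 0, -0.8], [0, 0, 0, 0, 0, 0, -0.8], [0, 0, 0, 0, 0, 0, -0.8]]]}}

```text
t: 21.35
ee_pos: [0.5072, -0.0614, 0.0502]
tcp_rot: [0.706, -0.045, -0.706, -0.045]
ft_force: [0.3, -0.0, 0.1]
gripper_width: 0.025
```

```bash
python3 - <<'E'
from h import *
ft(5)
E
```

```text
t 21.6 ee [507.19 -60.84  50.12] w 19.6
F [ 0.64  4.95  1.31  0.85 -0.1   0.01] sd [0.36 1.32 0.28] nest xy [-0.01  4.99]
```

Request:
{"fn": "carry_out", "kwargs": {"increments": [[[0, 0, 0, 0, 0.05, 0, -0.8], [0, 0, 0, 0, 0.07, 0, -0.8], [0, 0, 0, 0, 0.07, 0, -0.8]]], "grip_force": 30}}

```text
t: 21.9
ee_pos: [0.5072, -0.0608, 0.0501]
tcp_rot: [0.706, -0.045, -0.706, -0.045]
ft_force: [-0.1, -0.4, 2.0]
gripper_width: 0.0197
```

```bash
python3 - <<'E'
from h import *
ft(4)
E
```

```text
t 22.1 ee [507.21 -60.8   50.11] w 19.46
F [-0.24 -0.93  2.52 -0.06  0.01  0.  ] sd [0.29 0.14 0.1 ] nest xy [-0.12 -0.96]
```

Request:
{"fn": "carry_out", "kwargs": {"increments": [[[0, 0, 0, 0.5, -0.065, 0, -0.8], [0, 0, 0, 1, -0.13, 0, -0.8], [0, 0, 0, 1.5, -0.195, 0, -0.8], [0, 0, 0, 2, -0.26, 0, -0.8], [0, 0, 0, 2.5, -0.325, 0, -0.8]]]}}

```text
t: 22.6
ee_pos: [0.5311, -0.0638, 0.0501]
tcp_rot: [-0.705, 0.045, 0.707, 0.045]
ft_force: [-8.6, -0.3, 10.3]
gripper_width: 0.02
```

Request:
{"fn": "carry_out", "kwargs": {"increments": [[[0, 0, 0, 0.2, -0.026, 0, -0.8], [0, 0, 0, 0.4, -0.052, 0, -0.8], [0, 0, 0, 0.55, -0.07, 0, -0.8], [0, 0, 0, 0.7, -0.09, 0, -0.8], [0, 0, 0, 0.8, -0.104, 0, -0.8]]]}}

```text
t: 23.1
ee_pos: [0.5391, -0.0649, 0.0501]
tcp_rot: [-0.705, 0.045, 0.707, 0.045]
ft_force: [-8.3, 0.5, 9.1]
gripper_width: 0.0193
```

```bash
python3 - <<'E'
from h import *
ft(3)
E
```

```text
t 23.25 ee [539.19 -64.92  50.1 ] w 19.58
F [-6.18 -0.59  9.17 -0.04  1.02 -0.06] sd [0.57 0.11 0.34] nest xy [-6.05 -1.38]
```

Request:
{"fn": "carry_out", "kwargs": {"increments": [[[0, 0, 0, 0.05, -0.007, -0.02, -0.8], [0, 0, 0, 0.1, -0.013, -0.04, -0.8], [0, 0, 0, 0.15, -0.02, -0.04, -0.8], [0, 0, 0, 0.2, -0.026, -0.04, -0.8]]]}}

```text
t: 23.65
ee_pos: [0.5414, -0.0652, 0.0501]
tcp_rot: [-0.705, 0.045, 0.706, 0.045]
ft_force: [-7.7, 0.1, 12.2]
gripper_width: 0.0198
```

Request:
{"fn": "carry_out", "kwargs": {"increments": [[[0, 0, 0, 0.05, -0.007, 0, -0.8], [0, 0, 0, 0.1, -0.013, 0, -0.8], [0, 0, 0, 0.15, -0.02, 0, -0.8]]]}}

```text
t: 23.95
ee_pos: [0.5429, -0.0654, 0.0501]
tcp_rot: [-0.705, 0.045, 0.706, 0.045]
ft_force: [-7.5, -0.5, 11.7]
gripper_width: 0.02
```

```bash
python3 - <<'E'
from h import *
ft(3)
b=snapshot('side')[:,:,::-1]; cv2.imwrite('pics/z5.png',cv2.resize(b[120:210,270:370],(666,600),interpolation=cv2.INTER_CUBIC))
E
```

```text
t 24.1 ee [542.97 -65.4   50.09] w 19.75
F [-6.98e+00  2.90e-01  1.21e+01  1.00e-02  1.12e+00 -7.00e-02] sd [0.34 0.4  0.38] nest xy [-6.96 -0.61]
```

View pics/z5.png

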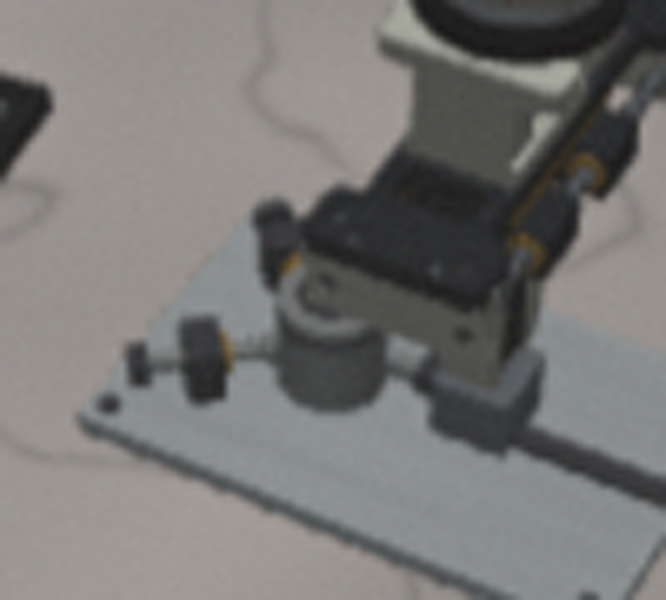

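The nose tip at crop (392,355) is now close to the cell's rear edge at 382. The cell is still against both discs. From here I'll advance about 1.5 mm at a time and watch for the ~2 N jump.

Request:
{"fn": "carry_out", "kwargs": {"increments": [[[0, 0, 0, 0.05, -0.007, 0.04, -0.8], [0, 0, 0, 0.1, -0.013, 0.06, -0.8], [0, 0, 0, 0.15, -0.02, 0.06, -0.8]]]}}

```text
t: 24.45
ee_pos: [0.5438, -0.0655, 0.0501]
tcp_rot: [-0.705, 0.045, 0.707, 0.045]
ft_force: [-7.3, -0.6, 6.8]
gripper_width: 0.0195
```

```bash
python3 - <<'E'
from h import *
ft(3)
E
```

```text
t 24.6 ee [543.91 -65.51  50.11] w 20.05
F [-7.06 -0.35  7.07 -0.06  1.07 -0.03] sd [0.53 0.3  0.56] nest xy [-6.96 -1.25]
```

Request:
{"fn": "carry_out", "kwargs": {"increments": [[[0, 0, 0, 0.05, -0.007, 0, -0.8], [0, 0, 0, 0.1, -0.013, 0, -0.8], [0, 0, 0, 0.15, -0.02, 0, -0.8]]]}}

```text
t: 24.9
ee_pos: [0.5453, -0.0657, 0.0501]
tcp_rot: [-0.705, 0.045, 0.707, 0.045]
ft_force: [-8.5, -0.5, 8.3]
gripper_width: 0.0197
```

```bash
python3 - <<'E'
from h import *
ft(3)
E
```

```text
t 25.05 ee [545.33 -65.7   50.11] w 19.7
F [-7.23  0.32  7.82 -0.01  1.12 -0.01] sd [0.23 0.02 0.35] nest xy [-7.21 -0.62]
```

Request:
{"fn": "carry_out", "kwargs": {"increments": [[[0, 0, 0, 0.05, -0.007, 0, -0.8], [0, 0, 0, 0.1, -0.013, 0, -0.8], [0, 0, 0, 0.15, -0.02, 0, -0.8]]]}}

```text
t: 25.35
ee_pos: [0.5464, -0.0658, 0.0501]
tcp_rot: [-0.704, 0.045, 0.707, 0.045]
ft_force: [-9.0, -0.1, 9.3]
gripper_width: 0.0196
```

```bash
python3 - <<'E'
from h import *
ft(4)
E
```

```text
t 25.55 ee [546.49 -65.84  50.1 ] w 19.66
F [-9.05 -0.44  9.56 -0.01  1.44 -0.02] sd [0.43 0.4  0.32] nest xy [-8.92 -1.6 ]
```

Contact: about +1.8 N at TCP x ≈ 546 mm. I'll press the nose in further.

Request:
{"fn": "carry_out", "kwargs": {"increments": [[[0, 0, 0, 0.05, -0.007, 0, -0.8], [0, 0, 0, 0.1, -0.013, 0, -0.8], [0, 0, 0, 0.15, -0.02, 0, -0.8], [0, 0, 0, 0.2, -0.026, 0, -0.8]]]}}

```text
t: 25.95
ee_pos: [0.5483, -0.0661, 0.0501]
tcp_rot: [-0.704, 0.045, 0.707, 0.045]
ft_force: [-9.5, 0.1, 11.1]
gripper_width: 0.0196
```

```bash
python3 - <<'E'
from h import *
ft(4)
E
```

```text
t 26.15 ee [548.36 -66.08  50.11] w 19.99
F [-9.71 -0.1   9.44 -0.01  1.54 -0.05] sd [0.28 0.17 0.25] nest xy [-9.62 -1.35]
```

Request:
{"fn": "carry_out", "kwargs": {"increments": [[[0, 0, 0, 0.05, -0.007, 0, -0.8], [0, 0, 0, 0.1, -0.013, 0, -0.8], [0, 0, 0, 0.17, -0.022, 0, -0.8], [0, 0, 0, 0.17, -0.022, 0, -0.8]]]}}

```text
t: 26.55
ee_pos: [0.55, -0.0663, 0.0501]
tcp_rot: [-0.704, 0.045, 0.707, 0.045]
ft_force: [-10.2, -0.4, 11.1]
gripper_width: 0.0198
```

```bash
python3 - <<'E'
from h import *
ft(4)
E
```

```text
t 26.75 ee [550.   -66.3   50.11] w 19.51
F [-1.060e+01  1.100e-01  1.032e+01  1.000e-02  1.620e+00 -4.000e-02] sd [0.95 0.31 0.32] nest xy [-10.52  -1.26]
```

Request:
{"fn": "carry_out", "kwargs": {"increments": [[[0, 0, 0, -0.05, 0, 0.05, -0.8], [0, 0, 0, -0.05, 0, 0.05, 0.1], [0, 0, 0, -0.05, 0, 0.05, 0.1], [0, 0, 0, -0.05, 0, 0.05, 0.1], [0, 0, 0, -0.05, 0, 0.05, 0.1]]]}}

```text
t: 27.25
ee_pos: [0.5515, -0.0665, 0.0508]
tcp_rot: [0.706, -0.045, -0.706, -0.045]
ft_force: [0.1, -0.0, 0.0]
gripper_width: 0.0471
```

Request:
{"fn": "carry_out", "kwargs": {"increments": [[[0, 0, 0, 0, 0, 1, 0.1], [0, 0, 0, 0, 0, 4, 0.1], [0, 0, 0, -2, 0, 8, 0.1], [0, 0, 0, -7, 0, 12, 0.1], [0, 0, 0, -12, 0, 15, 0.1]]]}}

```text
t: 27.75
ee_pos: [0.4494, -0.0665, 0.1908]
tcp_rot: [0.706, -0.045, -0.705, -0.045]
ft_force: [-0.4, 0.0, 0.4]
gripper_width: 0.051
```

Request:
{"fn": "carry_out", "kwargs": {"increments": [[[0, 0, 0, -4, 0, 1, 0.1], [0, 0, 0, -6, 0, 1, 0.1], [0, 0, 0, -6, 0, 1, 0.1], [0, 0, 0, -6, 0, 1, 0.1]]]}}

```text
t: 28.15
ee_pos: [0.3909, -0.0667, 0.1995]
tcp_rot: [0.706, -0.045, -0.705, -0.045]
ft_force: [-0.6, -0.1, 0.7]
gripper_width: 0.0506
```

```bash
python3 - <<'E'
from h import *
ft(2)
a=snap('top','t6.png')[:,:,::-1];b=snap('side','s6.png')[:,:,::-1]
o=np.hstack([cv2.resize(a[150:250,325:405],(400,500),interpolation=cv2.INTER_CUBIC),cv2.resize(b[130:230,275:355],(400,500),interpolation=cv2.INTER_CUBIC)])
cv2.imwrite('pics/z6.png',o)
a0=cv2.imread('pics/top0.png');d=cv2.absdiff(a0,a).max(2)[130:270,150:300];print('top bystander diff px',(d>30).sum(), (cv2.absdiff(a0,a).max(2)[185:245,435:465]>30).sum())
E
```

```text
t 28.25 ee [391.13 -66.61 198.91] w 51.09
F [ 0.53 -0.01 -0.25  0.06 -0.02 -0.02] sd [0.5  0.27 0.75] nest xy [0.52 0.06]
top bystander diff px 256 0
```

View pics/z6.png

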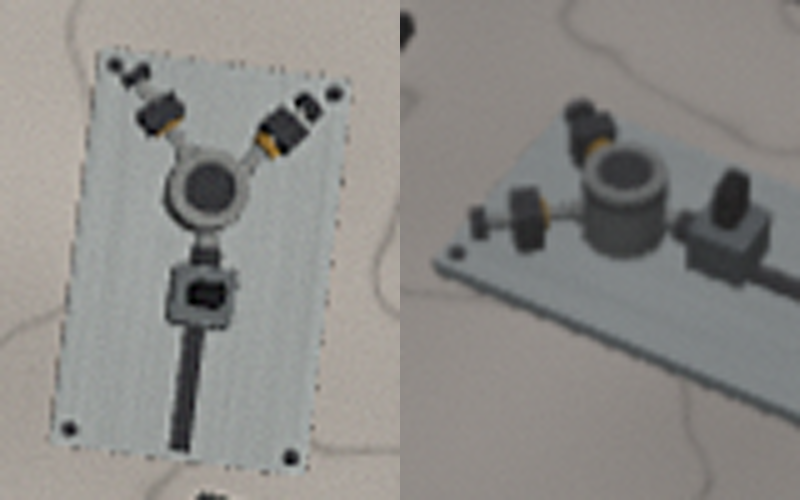

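The cell is still against both discs, the nose bears on its rear (top crop (205,242)), and the gripper is clear. The only change among the bystanders is the cell's own vacated spot.

```bash
python3 -c "
from h import *
print(job_done())"
```

```text
the job is handed in; nothing more can be done
None
```

I stood the cell on the plate and nudged it into the corner until both stop screws bore on it at once, with the clamp still drawn back. Then I let go, pushed the clamp forward until its nose pressed on the cell, and backed the arm away. I handed the job in at about 28 s of the 72 s allowed.

- **Screw forces:** they are worked out from wrist readings, which carry about 0.4 N of noise. In the final nudge I estimated about 3.8 N on the left screw and 1.9 N on the right, held for about 0.3 s. The wrist read about 5 N each time the cell first met a screw, so the load stayed under 8 N by my estimate. The left touch is less certain: its force pointed off the screw's axis, and it may have come nearer 7 N.
- **Clamp:** the nose met the cell at a jump of about 1.8 N. I then pushed on to roughly 4 mm of spring travel, which is about 3.4 N. I did not measure the nose force again after letting go.
- **Last pictures:** the cell stands upright against both discs with the nose on its rear, and the gripper is clear. The spanner area showed no change. In the area of the other bystanders the change was about the size of the cell's empty spot; I did not check those objects one by one.
- **Disagreements:** the two cameras differed by about 5 mm in y when locating the nest. I therefore relied on force for the final seating.

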